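Mesh the clamp cap on a disk-drive spindle and hold it pressed home

ROBOT

A 6-joint arm with a two-finger parallel gripper is mounted at the origin on the work surface. World frame = base frame: x ahead of the robot, y to its left, z up, the work surface at z = 0. Lengths are in mm, angles in degrees, forces in N, time in s.
With the tool pointing down it reaches from about 300 to 850 mm from the base axis. Payload 4.2 kg.
Tool frame: the origin (TCP) lies midway between the tips of the shut fingers; the grasp point (between the pads) lies 19 mm behind it; z points along the fingers, y is the direction in which the jaws open and shut (so a half turn about z gives the same grasp; the last joint's range is limited). The gripper opens to 91 mm and grips with 3 to 60 N. Pads are 32 mm wide; open, the fingers measure 118 mm over their backs; the gripper's body (76 mm by 178 mm) begins 60 mm behind the grasp point.
Start: joints at [-1.146, 18.312, 89.639, -0, 72.044, -1.146], TCP at [575.016, 0, 213.976] pointing down, gripper open.
Joint ranges: [-177.97, 177.97], [-48.28, 115.42], [12.27, 149.76], [-77.06, 257.06], [2.81, 150.46], [-146.56, 146.56]. Speed limits (degrees/s): [147.25, 147.25, 180, 180, 180, 180].

INTERFACE

Orientations are given as [roll, pitch, yaw] about the fixed x, y, z axes, in that order (R = Rz(yaw) Ry(pitch) Rx(roll)).
In Python, from workcell import env gives the robot as it stands.
- The arm moves only by the shell command python3 -m jog 'ROWS' [FORCE]. ROWS is JSON, a list of rows, each an object of numbers: "dx", "dy", "dz": the shift along the world's x, y, z in m; "wx", "wy", "wz": the turn, a rotation vector about the world's x, y, z in rad; "grip": the gripper's target within -1 to 1 (shut at 1, half-way at 0, fully open at -1). In form: [{"dx": .., "dy": .., "dz": .., "wx": .., "wy": .., "wz": .., "grip": ..}, ...]. A call has 1 to 10 rows; each row shifts and turns the commanded pose from where the row before left it; what a row does not reach is not made up. A row lasts 1/10 s, in which the tool goes at most 50 mm and 8.59 degrees, less where a joint would pass 70% of its speed; a pose out of reach is approached as far as the arm can. A call with a gripper value outside its range is refused whole. The fingers move at their own pace and stop on an object; FORCE is the grip in N (left out, the last holds). Time passes only in rows, so rows that do not move let the fingers close. It gives the time, the measured TCP pose, the force and the opening at its end, in the units of the state.
- env.state(): the state, without advancing time (a new reading comes with each control period).
- env.grab_frame(name): name is "scene" or "side" or "wrist"; returns the picture (384x512x3 uint8, red, green, blue); there is no depth.
- env.get_calibration(name): a dict with "fx", "fy", "cx", "cy" (pixels), "R" (3x3) and "t" (3): a world point X has camera coordinates R X + t. Camera axes: x right, y down, z forward; pixel columns grow to the right and rows downward; lengths in mm; the calibration is good to about 2 mm. A picture is of the moment at which its call begins: read the wrist's pose just before it. get_calibration takes no time and is no camera call; for the wrist camera it gives the pose at the moment of the call.
- env.job_done(): hands the job in, once; it reports no verdict.
The state is a dict: "time_s": time; "qpos": joint angles; "qvel": joint speeds; "effort": joint torques, N m; "ee_pos": TCP position; "ee_rot": TCP orientation; "force": force on the tool from outside, world axes, zero at the start; "torque": the same for the moment, N m; "gripper_width": finger opening in mm.
Only numpy, scipy, OpenCV 4.12 (cv2) and the standard library are available. Lean on these libraries where they do the work, as an engineer would, in place of code of your own. Each camera call takes 0.05 s, during which the arm holds its last target. There are 200 camera calls.

TASK

Pick up the clamp cap with the orange bar from the blue mat, set it on the brass splined spindle of the disk drive on the raised frame, turn it until its slots mesh with the splines, and push it straight down until it is fully home on the black collar. A spring sleeve under the cap pushes it back up, so finish while still holding the cap and pressing it fully home; do not let go. Leave the circuit board, the steel dish and the screwdriver where they are.

Things in the scene. Friction and masses are not known exactly. Their poses are not given: they have to be found in the camera images.
- cap_center (a point): Loose clamp cap, about 150 g, upright on the mat; this point is on its axis, 29 mm above its underside; z up. Round aluminium body 50 mm across, 28 mm tall, flat top with the orange bar. Underside: a cross of two slots 10.4 mm wide, 24 mm deep, open in the middle, along the cap's x and y (along the orange bar and square to it): it fits the spindle in four turns 90 degrees apart.
- cap_bar (a point): Centre of the cap's orange grip bar, 43 mm above the cap's underside. The bar stands on the flat top, 44 mm long (cap's x), 14 mm wide (y), 30 mm tall: from 28 to 58 mm above the underside.
- spindle: Fixed spindle of the disk drive; it does not turn. Origin on its axis at the drive's deck, 81 mm above the bench; z up. Black collar 56 mm across, top 8 mm above the origin: the cap's seat. Cap underside above the origin: 24 mm resting unmeshed on the splines, 14 mm meeting the white spring sleeve, 8 mm fully home. Drive and frame reach no higher than 1 mm above the origin.
- splines (a point): Top of the four brass splines, on the axis, 24 mm above the spindle's origin. They form a cross along the spindle's x and y, 26 mm tip to tip, 8 mm wide, with fully rounded upper edges as a lead-in (radius 4 mm). Above them stands a round steel nose 8 mm across, tapering to 4 mm at its tip 7 mm higher.
- sleeve (a joint): White spring sleeve (ring 42 mm outside) round the splines: 0 = up, standing 6 mm above the black collar; 0.006 m = pressed level with the collar. Pushes up with about 4 N when up, 9.5 N when level.
- mat: Fixed blue work mat, 200 (x) x 150 (y) x 3 mm on the bench; origin at the centre of its underside.
- board: Loose bystander: green circuit board, 50 x 35 mm, 9 mm tall at most, lying on the mat; origin at the centre of its underside.
- dish: Loose bystander: round steel dish, 48 mm in diameter, 16 mm tall, on the mat; origin at the centre of its underside.
- screwdriver: Loose bystander: small blue screwdriver, 170 mm long, lying on the bench to the robot's right, along its x; origin under its middle.
There are look-alikes about, which are no part of the job. Of the things like the part that bears cap_center, leave any that is red; of the rest the smaller one is meant.

How it is judged (in metres and radians):
On the way, in this order (a step that is already met when the one before it is completed fails the run):
1. the cap is carried, upright, over the spindle, clear of the splines (centre within 12 mm of the spindle axis, underside no lower than about their tops) (horizontal distance between cap_center and spindle below 0.012 m and z of cap_center in the frame of spindle above 0.0515 m and angle between cap_center's own z axis and vertical below 0.2 rad), for 0.02 s.
2. the slots mesh with the splines: the cap has slid at least 5 mm down over them, upright (z of cap_center in the frame of spindle below 0.048 m and horizontal distance between cap_center and spindle below 0.004 m and angle between cap_center's own z axis and vertical below 0.08 rad and (angle between the x axis of cap_center and the x axis of spindle, either way round below 0.13 rad or angle between the x axis of cap_center and the y axis of spindle, either way round below 0.13 rad)), for 0.1 s.
At the end, for the whole second after the job is handed in: The cap's underside is within 1.5 mm of its seat on the collar, the sleeve is pressed in at least 4.5 mm, the cap is centred within 4 mm, upright within about 5 degrees and turned to one of the four meshing positions, at rest, with the fingers still holding or pressing it (over 2 N) (z of cap_center in the frame of spindle between 0.033 and 0.0385 m and value of joint sleeve above 0.0045 m and horizontal distance between cap_center and spindle below 0.004 m and angle between cap_center's own z axis and vertical below 0.08 rad and (angle between the x axis of cap_center and the x axis of spindle, either way round below 0.13 rad or angle between the x axis of cap_center and the y axis of spindle, either way round below 0.13 rad) and contact force between cap and the fingers above 2 N and linear speed of cap below 0.02 m/s); the arm keeps its last pose, push and grip.
It fails at once if the circuit board is displaced by more than 30 mm (distance of board from where it was at the start of the episode above 0.03 m).
It fails at once if the steel dish is displaced by more than 30 mm (distance of dish from where it was at the start of the episode above 0.03 m).
It fails at once if the screwdriver is displaced by more than 30 mm (distance of screwdriver from where it was at the start of the episode above 0.03 m).
It also fails if it takes over 48 s, if anything falls off the work surface, if the arm or the gripper's body presses on something with over 40 N, if the wrist force passes 120 N, or if a joint passes its speed limit or range.

## Working session

There is one attempt and no reset: what is moved stays moved. The work goes in short steps, Python scripts to look and compute and a shell command to move; the robot and the scene stay as the last step left them, time stands still between calls to the robot, and variables do not carry over. Pictures are saved under pics/ and viewed, about 8 in all and at most 12, crops included, and the job is handed in when it is done.

```bash
mkdir -p pics; ls; python3 - <<'E'
from workcell import env
import cv2,numpy as np
a=[env.grab_frame(n)[:,:,::-1] for n in("scene","side","wrist")]
for n,i in zip(("scene","side","wrist"),a): cv2.imwrite(f"pics/{n}0.png",i)
c=np.zeros((600,800,3),np.uint8)
c[:300,:400]=cv2.resize(a[0],(400,300));
for n in("scene","side","wrist"):
    print(n,env.get_calibration(n))
print(env.state())
E
```

```text
pics
scene {'fx': 367.96998704840104, 'fy': 367.96998704840104, 'cx': 250.45121768044797, 'cy': 192.3095156175504, 'R': array([[ 0.77218826,  0.63530736, -0.01048063],
       [ 0.3876798 , -0.48414824, -0.7844137 ],
       [-0.50341798,  0.60165192, -0.62014942]]), 't': array([-353.92389642, -175.73445048, 1351.9126117 ])}
side {'fx': 455.21376127829427, 'fy': 455.21376127829427, 'cx': 252.59896383816155, 'cy': 191.5971760641341, 'R': array([[ 0.98848465, -0.1510578 , -0.00892365],
       [-0.12226601, -0.76255011, -0.6352703 ],
       [ 0.0891578 ,  0.62904601, -0.77223831]]), 't': array([-523.58593948,   36.52612846, 1132.21694797])}
wrist {'fx': 287.1364566115356, 'fy': 287.1364566115356, 'cx': 252.82423761978393, 'cy': 191.37361379348246, 'R': array([[ 9.99998688e-01,  4.29382044e-04, -1.56211627e-03],
       [ 8.38931798e-04, -9.62131475e-01,  2.72584522e-01],
       [-1.38591833e-03, -2.72585475e-01, -9.62130572e-01]]), 't': array([-573.74052612,  -30.84084279,  390.62193891])}
{'time_s': 0.15, 'qpos': array([-1.14705009e+00,  1.83454691e+01,  8.96891449e+01, -2.84905041e-03,
        7.20449386e+01, -1.14546980e+00]), 'qvel': array([ 0.06637946, -0.1466652 , -0.2403022 , -0.01302512,  0.0834486 ,
       -0.05683131]), 'effort': array([-5.72294630e-04, -4.12774551e+01, -2.32154489e+01,  7.26667210e-02,
        4.33494255e-02, -9.00343002e-05]), 'ee_pos': array([ 5.74626227e+02, -1.90159418e-02,  2.13299110e+02]), 'ee_rot': array([-1.79920409e+02,  1.11820724e-03,  8.99993007e+01]), 'force': array([-0.5169505 , -0.15255548, -1.07767314]), 'torque': array([-0.02986955, -0.02452902,  0.06579319]), 'gripper_width': 91.27315548769816}
```

View pics/scene0.png

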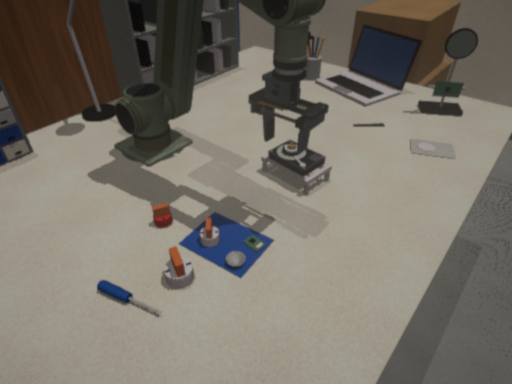

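View pics/side0.png

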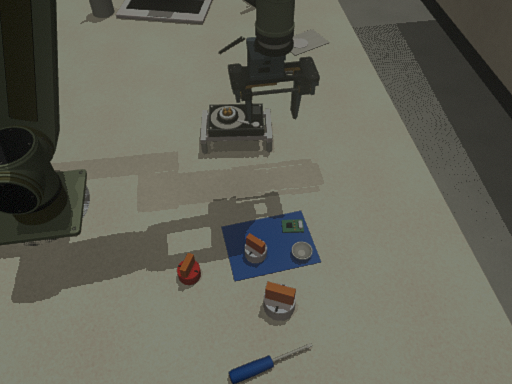

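The scene view has three look-alikes:
- Red cap at scene (162,214) / side (188,268): red, so leave it.
- Large grey cap at scene (179,268) / side (280,298): off the mat and bigger, so leave it.
- Small grey cap on the blue mat at scene (209,233) / side (256,247): this is the target.

The drive with the spindle is at scene (292,148) / side (228,114). Next I'll triangulate both and check the choice in a close crop.

```bash
cat > h.py <<'E'
from workcell import env
import cv2,numpy as np
def P(c): return np.diag([1,1,1.])@np.array([[c['fx'],0,c['cx']],[0,c['fy'],c['cy']],[0,0,1]])@np.c_[c['R'],c['t']]
def proj(c,X):
    p=P(c)@np.r_[X,1]; return p[:2]/p[2]
def ray(c,uv,z):
    R=np.array(c['R']);o=-R.T@c['t'];d=R.T@[(uv[0]-c['cx'])/c['fx'],(uv[1]-c['cy'])/c['fy'],1]
    return o+d*(z-o[2])/d[2]
def tri(c1,a,c2,b):
    X=cv2.triangulatePoints(P(c1),P(c2),np.float64(a).reshape(2,1),np.float64(b).reshape(2,1)).ravel();X=X[:3]/X[3]
    return X,np.linalg.norm(proj(c1,X)-a),np.linalg.norm(proj(c2,X)-b)
def blobs(img,lo,hi,roi=None,minA=8):   # img BGR; roi x0,y0,x1,y1
    m=cv2.inRange(cv2.cvtColor(img,cv2.COLOR_BGR2HSV),lo,hi)
    if roi: k=np.zeros_like(m);k[roi[1]:roi[3],roi[0]:roi[2]]=255;m&=k
    n,l,s,c=cv2.connectedComponentsWithStats(m)
    return [(s[i,4],c[i],l==i) for i in range(1,n) if s[i,4]>=minA]
E
python3 - <<'E'
from h import *
s,d=cv2.imread("pics/scene0.png"),cv2.imread("pics/side0.png")
cs,cd=env.get_calibration("scene"),env.get_calibration("side")
O=((5,140,90),(16,255,255))
bs=blobs(s,*O,(150,190,270,300));bd=blobs(d,*O,(170,220,320,320))
for n,b in(("scene",bs),("side",bd)): print(n,[(a,c.round(1)) for a,c,_ in b])
f=lambda b,p:min(b,key=lambda t:np.linalg.norm(t[1]-p))[1]
print("bar",tri(cs,f(bs,(209,228)),cd,f(bd,(256,243))))
B=((8,80,90),(25,255,255))
gs=blobs(s,*B,(275,135,310,165),3);gd=blobs(d,*B,(205,95,250,135),3)
for n,b in(("scene",gs),("side",gd)): print(n,[(a,c.round(1)) for a,c,_ in b])
if gs and gd: print("brass",tri(cs,max(gs,key=lambda t:t[0])[1],cd,max(gd,key=lambda t:t[0])[1]))
for n,im,c in(("scene",s,cs),("side",d,cd)):
    g=max(gs if n=="scene" else gd,key=lambda t:t[0])[1]; print(ray(c,g,101))
M=((105,120,50),(130,255,255))
print("mat",[ (a,ray(cd,c,3)) for a,c,_ in blobs(d,*M,minA=300)])
v=np.hstack([cv2.resize(d[85:145,195:275],(400,300),interpolation=2),cv2.resize(d[215:275,215:295],(400,300),interpolation=2)])
v2=np.hstack([cv2.resize(s[125:185,255:335],(400,300),interpolation=2),cv2.resize(s[205:265,175:255],(400,300),interpolation=2)])
cv2.imwrite("pics/c1.png",np.vstack([v,v2]))
E
```

```text
scene [(np.int32(167), array([160.8, 210.2])), (np.int32(62), array([208. , 224.7])), (np.int32(176), array([176. , 258.4]))]
side [(np.int32(98), array([255.5, 240.1])), (np.int32(117), array([186. , 261.7])), (np.int32(228), array([280.2, 289. ]))]
bar (array([ 502.85496706, -220.82718833,   57.72185446]), np.float64(0.543498798870237), np.float64(0.4132269353662342))
scene [(np.int32(22), array([291.3, 145.5]))]
side [(np.int32(10), array([224.8, 110.5])), (np.int32(8), array([229. , 109.8]))]
brass (array([482.3227793 , 174.66211162,  94.38313413]), np.float64(0.1776992658060878), np.float64(0.13662272901162642))
[488.54031457 164.41860188 101.        ]
[481.89335367 167.42949292 101.        ]
mat [(np.int32(2978), array([ 535.20414084, -206.90618339,    3.        ])), (np.int32(554), array([ 453.02234839, -473.51652607,    3.        ]))]
```

View pics/c1.png

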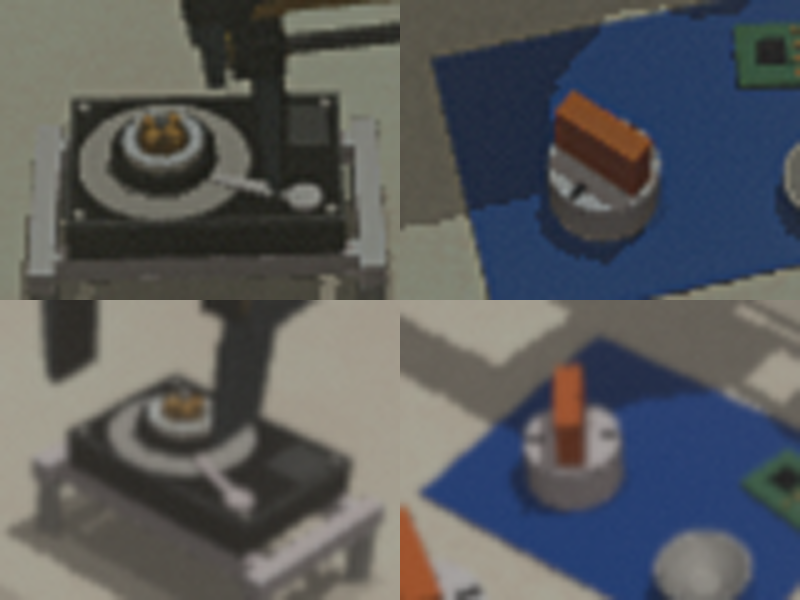

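The crop confirms the target: a small grey cap with an orange bar, standing on the mat. The brass splines and white sleeve show clearly on the drive. Bar ≈ (503,-221) and spindle ≈ (484,168). I'll put the wrist camera over the spindle first.

```bash
python3 -m jog '[{"dx":-0.03,"dy":0.03,"grip":-1},{"dx":-0.03,"dy":0.03,"grip":-1},{"dx":-0.03,"dy":0.03,"grip":-1},{"grip":-1},{"grip":-1},{"grip":-1}]' 40; python3 - <<'E'
from h import *
c=env.get_calibration("wrist");w=env.grab_frame("wrist")[:,:,::-1];cv2.imwrite("pics/w1.png",w)
np.save("w1.npy",P(c))
print(proj(c,[484,168,101]),c)
u,v=proj(c,[484,168,101]).astype(int);x,y=max(u-70,0),max(v-70,0)
print(x,y);cv2.imwrite("pics/w1c.png",cv2.resize(w[y:y+140,x:x+140],(600,600),interpolation=2))
E
```

```text
[1.48393187e+02 8.01624231e-02] {'fx': 287.1364566115356, 'fy': 287.1364566115356, 'cx': 252.82423761978393, 'cy': 191.37361379348246, 'R': array([[ 9.99998688e-01,  4.29382044e-04, -1.56211627e-03],
       [ 8.38931798e-04, -9.62131475e-01,  2.72584522e-01],
       [-1.38591833e-03, -2.72585475e-01, -9.62130572e-01]]), 't': array([-573.74052612,  -30.84084279,  390.62193891])}
78 0invalid input
```

View pics/w1c.png

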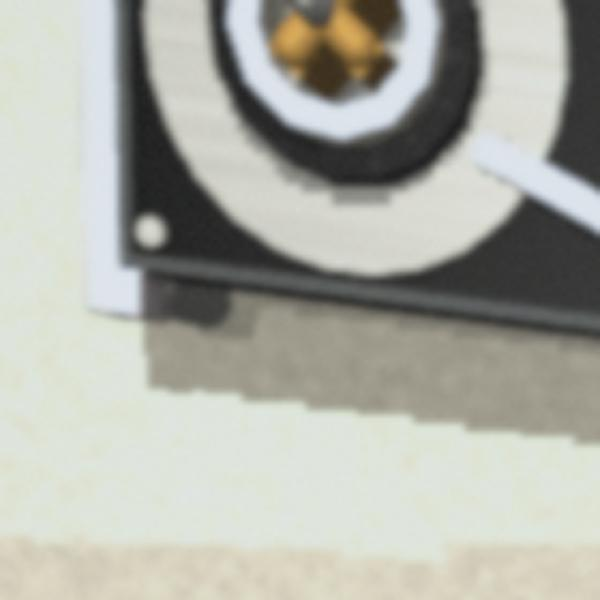

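The arm did not move because the input was refused, probably for missing keys. The wrist view from the start pose has the spindle at its top edge, about (157,6). I'll retry with full rows.

```bash
python3 -m jog '[{"dx":-0.03,"dy":0.03,"dz":0,"wx":0,"wy":0,"wz":0,"grip":-1},{"dx":-0.03,"dy":0.03,"dz":0,"wx":0,"wy":0,"wz":0,"grip":-1},{"dx":-0.03,"dy":0.03,"dz":0,"wx":0,"wy":0,"wz":0,"grip":-1},{"dx":0,"dy":0,"dz":0,"wx":0,"wy":0,"wz":0,"grip":-1},{"dx":0,"dy":0,"dz":0,"wx":0,"wy":0,"wz":0,"grip":-1}]' 40; python3 - <<'E'
from h import *
c=env.get_calibration("wrist");w=env.grab_frame("wrist")[:,:,::-1];cv2.imwrite("pics/w1.png",w)
import pickle;pickle.dump(c,open("w1.pkl","wb"))
print(proj(c,[484,168,101]),env.state()['qvel'].round(2),env.state()['ee_pos'],env.state()['time_s'])
u,v=proj(c,[484,168,101]).astype(int);x,y=max(u-50,0),max(v-50,0)
print(x,y);cv2.imwrite("pics/w1c.png",cv2.resize(w[y:y+100,x:x+100],(600,600),interpolation=2))
E
```

```text
time_s: 0.7
ee_pos: [484.9, 90.3, 214.3]
ee_rot: [179.9, 0.0, 90.1]
force: [-0.7, 0.2, -0.3]
gripper_width: 91.4
[252.49556244 109.29526813] [-1.04  0.76 -0.82  0.05  0.16  0.07] [485.60461618  89.82906978 214.19092576] 0.75
202 59
```

View pics/w1c.png

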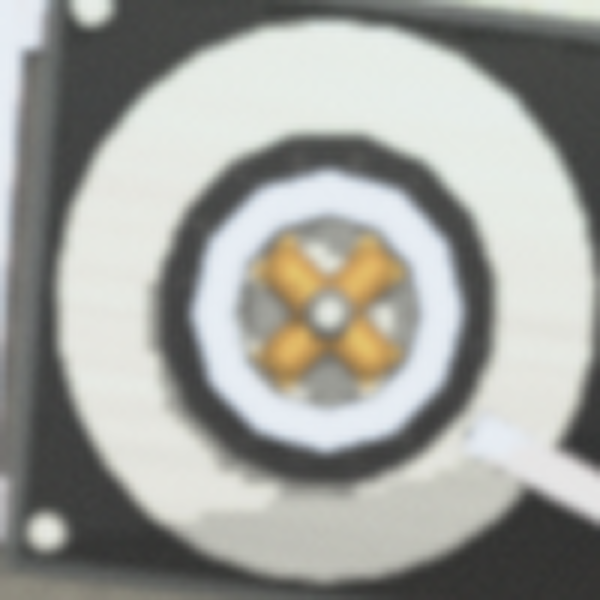

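Clear top view: the brass cross is centred at about (256,110.5), with its arms near 45° in the image. I'll measure its centre and angle.

```bash
python3 - <<'E'
from h import *
import pickle
c=pickle.load(open("w1.pkl","rb"));w=cv2.imread("pics/w1.png")
m=cv2.inRange(cv2.cvtColor(w,cv2.COLOR_BGR2HSV),(8,90,90),(28,255,255));k=np.zeros_like(m);k[90:132,236:278]=255;m&=k
yy,xx=np.nonzero(m);X=np.array([ray(c,p,103)[:2] for p in zip(xx,yy)])
bb=(X.max(0)+X.min(0))/2;print("brass n",len(X),"mean",X.mean(0),"bbox mid",bb,"ext",np.ptp(X,axis=0))
for ctr in(X.mean(0),bb):
    d=X-ctr;r=np.hypot(*d.T);t=np.arctan2(d[:,1],d[:,0]);s=r>5
    print("angle mod90",np.degrees(np.angle((r[s]**2*np.exp(4j*t[s])).sum()))/4)
# sleeve ring (bright) and collar (dark) outlines
g=cv2.cvtColor(w,cv2.COLOR_BGR2GRAY)
dk=(g<110).astype(np.uint8)*255;k[:]=0;cv2.circle(k,(256,111),32,255,-1);dk&=k
cn=max(cv2.findContours(dk,cv2.RETR_EXTERNAL,cv2.CHAIN_APPROX_NONE)[0],key=cv2.contourArea)
e=cv2.minEnclosingCircle(cn);print("collar",e,ray(c,e[0],89))
cnts,h=cv2.findContours(dk,cv2.RETR_CCOMP,cv2.CHAIN_APPROX_NONE)
for q,hh in zip(cnts,h[0]):
    if hh[3]>=0 and cv2.contourArea(q)>200:
        e=cv2.fitEllipse(q);print("sleeve",e,ray(c,e[0],95))
E
```

```text
brass n 292 mean [487.63660744 167.02045893] bbox mid [487.74511242 166.80232331] ext [21.55656616 20.90499612]
angle mod90 -44.54787830380361
angle mod90 -44.521209356875886
collar ((256.5, 110.34210205078125), 28.870927810668945) [487.96198781 167.03627949  89.        ]
sleeve ((256.1159973144531, 110.2146987915039), (47.01481628417969, 48.5576171875), 3.3611135482788086) [487.50980749 167.16250651  95.        ]
```

```bash
Z='"dz":0,"wx":0,"wy":0,"wz":0,"grip":-1'; python3 -m jog '[{"dx":0.0,"dy":-0.05,"dz":0,"wx":0,"wy":0,"wz":0,"grip":-1},{"dx":0.0,"dy":-0.05,"dz":0,"wx":0,"wy":0,"wz":0,"grip":-1},{"dx":0.0,"dy":-0.05,"dz":0,"wx":0,"wy":0,"wz":0,"grip":-1},{"dx":0.0,"dy":-0.05,"dz":0,"wx":0,"wy":0,"wz":0,"grip":-1},{"dx":0.005,"dy":-0.05,"dz":0,"wx":0,"wy":0,"wz":0,"grip":-1},{"dx":0.005,"dy":-0.05,"dz":0,"wx":0,"wy":0,"wz":0,"grip":-1},{"dx":0.005,"dy":-0.05,"dz":0,"wx":0,"wy":0,"wz":0,"grip":-1},{"dx":0.005,"dy":-0.04,"dz":0,"wx":0,"wy":0,"wz":0,"grip":-1},{"dx":0,"dy":0,"dz":0,"wx":0,"wy":0,"wz":0,"grip":-1},{"dx":0,"dy":0,"dz":0,"wx":0,"wy":0,"wz":0,"grip":-1}]'; python3 - <<'E'
from h import *
c=env.get_calibration("wrist");w=env.grab_frame("wrist")[:,:,::-1];cv2.imwrite("pics/w2.png",w)
import pickle;pickle.dump(c,open("w2.pkl","wb"))
p=proj(c,[503,-221,61]);print(p,env.state()['ee_pos'])
for z in (61,): 
  for a,q,m in blobs(w,(3,130,80),(16,255,255),minA=60):
    yy,xx=np.nonzero(m);X=np.array([ray(c,t,z)[:2] for t in zip(xx,yy)]).astype(np.float32)
    print(a,q,X.mean(0),cv2.minAreaRect(X))
u,v=p.astype(int);x,y=max(u-60,0),max(v-60,0);print(x,y)
cv2.imwrite("pics/w2c.png",cv2.resize(w[y:y+120,x:x+120],(600,600),interpolation=2))
E
```

```text
time_s: 1.75
ee_pos: [504.6, -301.0, 213.1]
ee_rot: [-179.9, -0.1, 89.8]
force: [-0.4, 0.6, -0.3]
gripper_width: 91.3
[251.76390668 107.33528739] [ 504.64101522 -299.76143073  213.32952106]
449 [251.0311804  106.26726058] [ 502.27292 -219.96364] ((502.8335876464844, -220.30418395996094), (11.888728141784668, 41.970699310302734), 45.79277038574219)
866 [121.13163972 132.06351039] [ 358.8744  -246.86125] ((357.9841613769531, -247.57479858398438), (47.634849548339844, 24.842016220092773), 62.33494186401367)
1011 [277.04648863 220.8644906 ] [ 532.9282  -351.97992] ((533.6888427734375, -352.58392333984375), (28.2634220123291, 62.21735763549805), 66.29325866699219)
191 47
```

View pics/w2c.png

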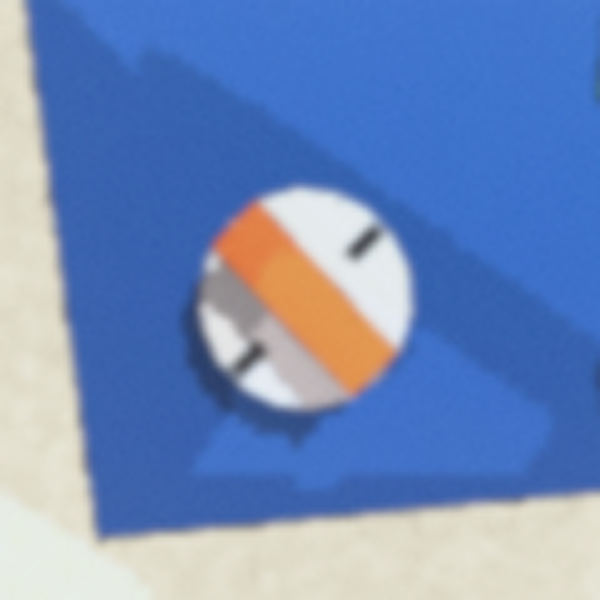

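The target cap is at about (251,106), with its bar running down-right at -44.2° in world axes. Spindle: (487.6,167.0), cross at -44.5°. Cap: (502.6,-220.2). The commanded TCP is (505,-300,214), so the move is dx -2.4, dy +79.8, a yaw of +0.80 rad, and down to z ≈ 34, with the tips just above the cap's flat top at 31.

```bash
python3 -m jog '[{"dx":-0.0004,"dy":0.0133,"dz":-0.01,"wx":0,"wy":0,"wz":0.1333,"grip":-1},{"dx":-0.0004,"dy":0.0133,"dz":-0.02,"wx":0,"wy":0,"wz":0.1333,"grip":-1},{"dx":-0.0004,"dy":0.0133,"dz":-0.02,"wx":0,"wy":0,"wz":0.1333,"grip":-1},{"dx":-0.0004,"dy":0.0133,"dz":-0.02,"wx":0,"wy":0,"wz":0.1333,"grip":-1},{"dx":-0.0004,"dy":0.0133,"dz":-0.02,"wx":0,"wy":0,"wz":0.1333,"grip":-1},{"dx":-0.0004,"dy":0.0133,"dz":-0.01,"wx":0,"wy":0,"wz":0.1333,"grip":-1},{"dx":0,"dy":0,"dz":0,"wx":0,"wy":0,"wz":0,"grip":-1},{"dx":0,"dy":0,"dz":0,"wx":0,"wy":0,"wz":0,"grip":-1}]'
python3 -m jog '[{"dx":0,"dy":0,"dz":-0.02,"wx":0,"wy":0,"wz":0,"grip":-0.4},{"dx":0,"dy":0,"dz":-0.02,"wx":0,"wy":0,"wz":0,"grip":-0.4},{"dx":0,"dy":0,"dz":-0.02,"wx":0,"wy":0,"wz":0,"grip":-0.4},{"dx":0,"dy":0,"dz":0,"wx":0,"wy":0,"wz":0,"grip":-0.4},{"dx":0,"dy":0,"dz":0,"wx":0,"wy":0,"wz":0,"grip":-0.4}]'
python3 - <<'E'
from h import *
c=env.get_calibration("wrist");w=env.grab_frame("wrist")[:,:,::-1];cv2.imwrite("pics/w3.png",w)
s=env.state();print(s['ee_pos'],s['ee_rot'],s['qpos'].round(1),s['gripper_width'])
for a,q,m in blobs(w,(3,130,80),(16,255,255),minA=60):
    yy,xx=np.nonzero(m);X=np.array([ray(c,t,61)[:2] for t in zip(xx,yy)]).astype(np.float32)
    print(a,q,X.mean(0),cv2.minAreaRect(X))
E
```

```text
time_s: 2.6
ee_pos: [503.0, -218.9, 114.6]
ee_rot: [180.0, 0.1, 135.8]
force: [-0.2, 0.3, -0.7]
gripper_width: 91.0
time_s: 3.1
ee_pos: [503.2, -220.1, 54.9]
ee_rot: [180.0, 0.1, 135.7]
force: [0.8, 0.8, 1.1]
gripper_width: 63.9
[ 503.62591502 -220.17913871   55.36204556] [1.79947750e+02 1.47762303e-01 1.35766362e+02] [-24.8  24.5 105.5   0.   49.8 -70.6] 63.72544107694475
2833 [42.7264384  87.42710907] [ 360.21786 -239.1642 ] ((359.867919921875, -241.0603485107422), (52.78611755371094, 20.085872650146484), 62.85643005371094)
1327 [253.06556142 226.48304446] [ 496.93317 -214.4509 ] ((497.0259704589844, -214.60183715820312), (13.039549827575684, 42.714271545410156), 43.94550323486328)
```

View pics/w3.png

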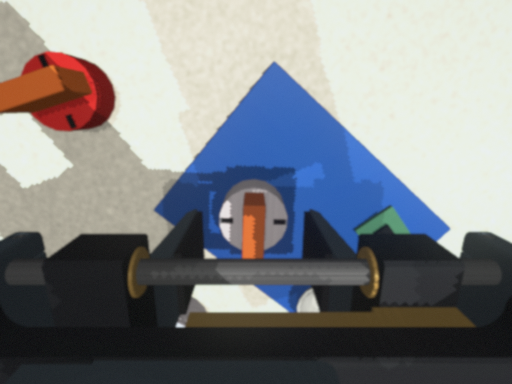

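The bar sits mid-way between the fingers at about (253,226), parallel to the pads. Its far end is hidden by the gripper. I'll descend and grip.

```bash
python3 -m jog '[{"dx":0,"dy":0,"dz":-0.01,"wx":0,"wy":0,"wz":0,"grip":-0.4},{"dx":0,"dy":0,"dz":-0.01,"wx":0,"wy":0,"wz":0,"grip":-0.2},{"dx":0,"dy":0,"dz":0,"wx":0,"wy":0,"wz":0,"grip":0.2},{"dx":0,"dy":0,"dz":0,"wx":0,"wy":0,"wz":0,"grip":0.5},{"dx":0,"dy":0,"dz":0,"wx":0,"wy":0,"wz":0,"grip":0.8},{"dx":0,"dy":0,"dz":0,"wx":0,"wy":0,"wz":0,"grip":1},{"dx":0,"dy":0,"dz":0,"wx":0,"wy":0,"wz":0,"grip":1},{"dx":0,"dy":0,"dz":0,"wx":0,"wy":0,"wz":0,"grip":1},{"dx":0,"dy":0,"dz":0,"wx":0,"wy":0,"wz":0,"grip":1}]' 45
python3 -m jog '[{"dx":0,"dy":0,"dz":0.01,"wx":0,"wy":0,"wz":0,"grip":1},{"dx":0,"dy":0,"dz":0.02,"wx":0,"wy":0,"wz":0,"grip":1},{"dx":0,"dy":0,"dz":0.03,"wx":0,"wy":0,"wz":0,"grip":1},{"dx":0,"dy":0,"dz":0.03,"wx":0,"wy":0,"wz":0,"grip":1},{"dx":0,"dy":0,"dz":0.03,"wx":0,"wy":0,"wz":0,"grip":1},{"dx":0,"dy":0,"dz":0.02,"wx":0,"wy":0,"wz":0,"grip":1},{"dx":0,"dy":0,"dz":0,"wx":0,"wy":0,"wz":0,"grip":1},{"dx":0,"dy":0,"dz":0,"wx":0,"wy":0,"wz":0,"grip":1}]'
```

```text
time_s: 4.05
ee_pos: [502.7, -219.5, 34.2]
ee_rot: [180.0, 0.0, 135.8]
force: [-0.5, 1.0, 0.9]
gripper_width: 13.7
time_s: 4.85
ee_pos: [502.1, -219.3, 173.8]
ee_rot: [-180.0, -0.0, 135.8]
force: [0.2, 0.2, -1.3]
gripper_width: 13.6
```

The cap is gripped: width 13.6 mm against 14 mm expected. I'll carry it to the spindle, dx -15, dy +387.

```bash
python3 -m jog '[{"dx":-0.0015,"dy":0.0187,"dz":0,"wx":0,"wy":0,"wz":0,"grip":1},{"dx":-0.0015,"dy":0.04,"dz":0,"wx":0,"wy":0,"wz":0,"grip":1},{"dx":-0.0015,"dy":0.045,"dz":0,"wx":0,"wy":0,"wz":0,"grip":1},{"dx":-0.0015,"dy":0.045,"dz":0,"wx":0,"wy":0,"wz":0,"grip":1},{"dx":-0.0015,"dy":0.045,"dz":0,"wx":0,"wy":0,"wz":0,"grip":1},{"dx":-0.0015,"dy":0.045,"dz":0,"wx":0,"wy":0,"wz":0,"grip":1},{"dx":-0.0015,"dy":0.045,"dz":0,"wx":0,"wy":0,"wz":0,"grip":1},{"dx":-0.0015,"dy":0.045,"dz":0,"wx":0,"wy":0,"wz":0,"grip":1},{"dx":-0.0015,"dy":0.04,"dz":0,"wx":0,"wy":0,"wz":0,"grip":1},{"dx":-0.0015,"dy":0.0185,"dz":0,"wx":0,"wy":0,"wz":0,"grip":1}]'
python3 -m jog '[{"dx":0,"dy":0,"dz":-0.01,"wx":0,"wy":0,"wz":0,"grip":1},{"dx":0,"dy":0,"dz":-0.015,"wx":0,"wy":0,"wz":0,"grip":1},{"dx":0,"dy":0,"dz":0,"wx":0,"wy":0,"wz":0,"grip":1},{"dx":0,"dy":0,"dz":0,"wx":0,"wy":0,"wz":0,"grip":1}]'
python3 - <<'E'
from h import *
a=[]
for n in("scene","side"):
    f=env.grab_frame(n)[:,:,::-1];c=env.get_calibration(n)
    for A,q,m in blobs(f,(5,140,70),(16,255,255),minA=20): print(n,A,q.round(1))
    u,v=proj(c,[487.6,167,110]).astype(int);a.append(cv2.resize(f[v-35:v+35,u-45:u+45],(400,311),interpolation=2))
cv2.imwrite("pics/c4.png",np.hstack(a))
E
```

```text
time_s: 5.85
ee_pos: [486.1, 170.5, 172.0]
ee_rot: [-179.9, -0.1, 136.0]
force: [0.4, -1.0, -1.3]
gripper_width: 13.7
time_s: 6.25
ee_pos: [486.9, 166.7, 147.8]
ee_rot: [-179.8, -0.1, 135.8]
force: [0.6, 0.8, -0.7]
gripper_width: 13.8
scene 160 [160.7 210.3]
scene 224 [176.6 260.9]
side 133 [185.9 262.6]
side 249 [280.1 289.3]
```

View pics/c4.png

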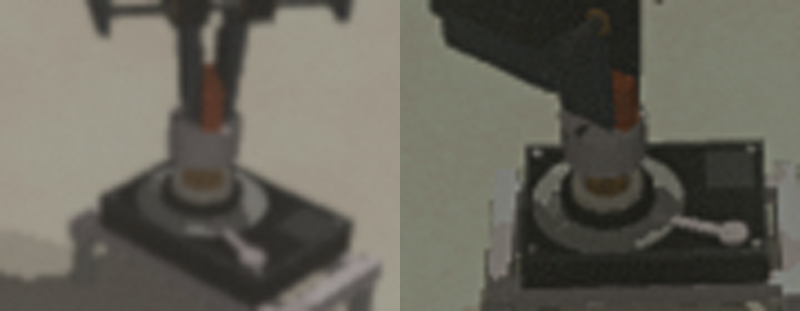

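The cap hangs upright over the spindle in both views: scene cap axis at crop u≈204 against brass 204, side ≈604 against 607. I'll lower it slowly, watching the force.

```bash
python3 -m jog '[{"dx":0,"dy":0,"dz":-0.003,"wx":0,"wy":0,"wz":0,"grip":1},{"dx":0,"dy":0,"dz":-0.003,"wx":0,"wy":0,"wz":0,"grip":1},{"dx":0,"dy":0,"dz":-0.003,"wx":0,"wy":0,"wz":0,"grip":1},{"dx":0,"dy":0,"dz":-0.003,"wx":0,"wy":0,"wz":0,"grip":1},{"dx":0,"dy":0,"dz":0,"wx":0,"wy":0,"wz":0,"grip":1},{"dx":0,"dy":0,"dz":0,"wx":0,"wy":0,"wz":0,"grip":1}]'
python3 -m jog '[{"dx":0,"dy":0,"dz":-0.001,"wx":0,"wy":0,"wz":0,"grip":1},{"dx":0,"dy":0,"dz":-0.001,"wx":0,"wy":0,"wz":0,"grip":1},{"dx":0,"dy":0,"dz":-0.001,"wx":0,"wy":0,"wz":0,"grip":1},{"dx":0,"dy":0,"dz":-0.001,"wx":0,"wy":0,"wz":0,"grip":1},{"dx":0,"dy":0,"dz":0,"wx":0,"wy":0,"wz":0,"grip":1},{"dx":0,"dy":0,"dz":0,"wx":0,"wy":0,"wz":0,"grip":1}]' 45
```

```text
time_s: 6.95
ee_pos: [487.5, 167.8, 136.9]
ee_rot: [-180.0, -0.0, 135.8]
force: [-0.8, -0.4, -2.3]
gripper_width: 13.8
time_s: 7.55
ee_pos: [487.5, 167.7, 132.9]
ee_rot: [180.0, -0.0, 135.8]
force: [0.2, 0.5, -1.0]
gripper_width: 13.8
```

At TCP z 133 the underside is 3 mm below the spline tops with no contact force, so the slots are meshing. I'll continue down.

```bash
python3 -m jog '[{"dx":0,"dy":0,"dz":-0.001,"wx":0,"wy":0,"wz":0,"grip":1},{"dx":0,"dy":0,"dz":-0.001,"wx":0,"wy":0,"wz":0,"grip":1},{"dx":0,"dy":0,"dz":-0.001,"wx":0,"wy":0,"wz":0,"grip":1},{"dx":0,"dy":0,"dz":-0.001,"wx":0,"wy":0,"wz":0,"grip":1},{"dx":0,"dy":0,"dz":-0.001,"wx":0,"wy":0,"wz":0,"grip":1},{"dx":0,"dy":0,"dz":0,"wx":0,"wy":0,"wz":0,"grip":1},{"dx":0,"dy":0,"dz":0,"wx":0,"wy":0,"wz":0,"grip":1}]' 55
python3 -m jog '[{"dx":0,"dy":0,"dz":-0.001,"wx":0,"wy":0,"wz":0,"grip":1},{"dx":0,"dy":0,"dz":-0.001,"wx":0,"wy":0,"wz":0,"grip":1},{"dx":0,"dy":0,"dz":-0.001,"wx":0,"wy":0,"wz":0,"grip":1},{"dx":0,"dy":0,"dz":-0.001,"wx":0,"wy":0,"wz":0,"grip":1},{"dx":0,"dy":0,"dz":0,"wx":0,"wy":0,"wz":0,"grip":1},{"dx":0,"dy":0,"dz":0,"wx":0,"wy":0,"wz":0,"grip":1}]'
```

```text
time_s: 8.25
ee_pos: [487.6, 167.7, 128.0]
ee_rot: [180.0, -0.0, 135.8]
force: [-0.4, -0.6, -1.7]
gripper_width: 13.7
time_s: 8.85
ee_pos: [487.6, 167.8, 124.3]
ee_rot: [180.0, 0.0, 135.8]
force: [-1.3, 0.3, 4.9]
gripper_width: 13.6
```

Spring force is now present (about 6 N) and lateral forces are small. I'll press home until the force jumps on the collar.

```bash
python3 -m jog '[{"dx":0,"dy":0,"dz":-0.001,"wx":0,"wy":0,"wz":0,"grip":1},{"dx":0,"dy":0,"dz":-0.001,"wx":0,"wy":0,"wz":0,"grip":1},{"dx":0,"dy":0,"dz":-0.001,"wx":0,"wy":0,"wz":0,"grip":1},{"dx":0,"dy":0,"dz":0,"wx":0,"wy":0,"wz":0,"grip":1},{"dx":0,"dy":0,"dz":0,"wx":0,"wy":0,"wz":0,"grip":1}]'
python3 -m jog '[{"dx":0,"dy":0,"dz":-0.001,"wx":0,"wy":0,"wz":0,"grip":1},{"dx":0,"dy":0,"dz":0,"wx":0,"wy":0,"wz":0,"grip":1},{"dx":0,"dy":0,"dz":0,"wx":0,"wy":0,"wz":0,"grip":1}]'
```

```text
time_s: 9.35
ee_pos: [487.6, 167.8, 121.4]
ee_rot: [180.0, 0.0, 135.8]
force: [-1.3, 0.2, 7.2]
gripper_width: 14.1
time_s: 9.65
ee_pos: [487.6, 167.8, 120.5]
ee_rot: [180.0, 0.0, 135.8]
force: [-2.9, -0.5, 8.2]
gripper_width: 13.7
```

```bash
python3 -m jog '[{"dx":0,"dy":0,"dz":-0.001,"wx":0,"wy":0,"wz":0,"grip":1},{"dx":0,"dy":0,"dz":0,"wx":0,"wy":0,"wz":0,"grip":1},{"dx":0,"dy":0,"dz":0,"wx":0,"wy":0,"wz":0,"grip":1}]'
python3 -m jog '[{"dx":0,"dy":0,"dz":-0.0005,"wx":0,"wy":0,"wz":0,"grip":1},{"dx":0,"dy":0,"dz":0,"wx":0,"wy":0,"wz":0,"grip":1},{"dx":0,"dy":0,"dz":0,"wx":0,"wy":0,"wz":0,"grip":1}]'
```

```text
time_s: 9.95
ee_pos: [487.7, 167.8, 120.2]
ee_rot: [180.0, 0.0, 135.8]
force: [-3.1, -1.1, 11.1]
gripper_width: 13.7
time_s: 10.25
ee_pos: [487.7, 167.8, 120.1]
ee_rot: [179.9, 0.0, 135.8]
force: [-4.3, -0.8, 14.1]
gripper_width: 13.7
```

The measured z stalls at 120.1, matching the predicted home height of 120, while the force climbs, so the cap is on the collar. I'll press slightly more and check visually.

```bash
python3 -m jog '[{"dx":0,"dy":0,"dz":-0.001,"wx":0,"wy":0,"wz":0,"grip":1},{"dx":0,"dy":0,"dz":0,"wx":0,"wy":0,"wz":0,"grip":1},{"dx":0,"dy":0,"dz":0,"wx":0,"wy":0,"wz":0,"grip":1},{"dx":0,"dy":0,"dz":0,"wx":0,"wy":0,"wz":0,"grip":1}]'
python3 - <<'E'
from h import *
a=[]
for n in("scene","side"):
    f=env.grab_frame(n)[:,:,::-1];c=env.get_calibration(n)
    u,v=proj(c,[487.6,167,110]).astype(int);a.append(cv2.resize(f[v-35:v+35,u-45:u+45],(400,311),interpolation=2))
cv2.imwrite("pics/c5.png",np.hstack(a))
E
```

```text
time_s: 10.65
ee_pos: [487.7, 167.8, 120.1]
ee_rot: [179.9, 0.0, 135.8]
force: [-5.8, -1.6, 20.3]
gripper_width: 13.9
```

View pics/c5.png

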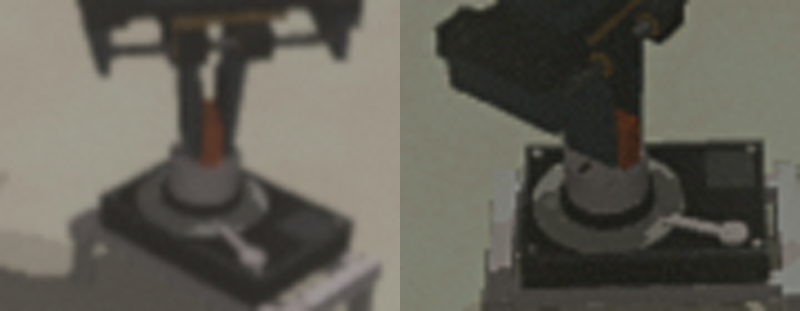

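Both views show the cap flush on the black collar, with no white sleeve visible and the fingers still gripping. I'll hand in.

```bash
python3 -c "
from workcell import env
s=env.state();print(s['ee_pos'],s['force'],s['gripper_width']);env.job_done()"
```

```text
[487.66406576 167.77967676 120.12564727] [-5.67610924 -1.77856492 20.97204135] 13.854032796394774
the job is handed in; nothing more can be done
```

I picked the small grey cap off the mat by its orange bar, carried it over the spindle, meshed it with the splines and pressed it home on the black collar. I handed in at about 10.7 s of the 48 s limit, still gripping and pressing.

- **Turning:** the only turn was the wrist, to line up with the bar before gripping. The bar then lay within about 1° of the spline cross (-44.2° against -44.5°), so the cap needed no turn on the spindle and went on without resistance.
- **Seating:** the TCP height stalled at 120.1 mm, where 120 mm was predicted for fully home. The push had risen to 21 N, more than the spring's 9.5 N.
- **Grip and view:** finger opening was 13.9 mm on the 14 mm bar, and both outside cameras showed no white sleeve under the cap.
- **Side force:** about 6 N sideways built up while pressing, so the cap is slightly off-centre within the spline clearance. The TCP was about 0.8 mm from the measured axis.
- **Other checks:** the first move command was refused because rows need all their keys; nothing moved. I did not re-check the board, dish and screwdriver afterwards, but the arm only came near the board and dish, with the fingertips well above both.

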